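# Close the dark chamber, release the safety catch and hold the beam shutter open

## Task

Get the imaging rig ready for an exposure: first swing the open upper shell of the black sample chamber down until its rim sits fully shut on the lower shell. Then flip the safety catch on the grey shutter box all the way over, off the lever, and after that pull the lever towards the robot as far as it goes. The lever springs back by itself, so finish while still holding it at the end of its travel, with the chamber shut, the catch left flipped, and the other things on the bench left where they are.

Things in the scene. Friction and masses are not known exactly. Their poses are not given: they have to be found in the camera images.
- chamber: Lower half of the black clamshell sample chamber, fixed to the bench: an open tray 130 (x) x 140 (y) x 40 mm high, walls 5 mm. Origin at the centre of its underside. Its -x side (roughly towards the robot) is the front; the hinge runs along the top of its +x (far) rim. It may stand left or right of the shutter box and is turned a little.
- shell (a joint): Hinge of the chamber's upper shell, rad: 0 = shut, rims meeting edge to edge; grows as the shell opens upward and away, to 2.0. The hinge is stiff (about 0.25 N m of friction): the shell stays where it is left, so it must be moved all the way down. The shell is an inverted black tray 130 x 140 x 30 mm, 200 g.
- shell_hinge (a point): Middle of the hinge line of the upper shell, at the chamber's far top rim: 65 mm along +x from the chamber's centre, 40 mm above the bench. Its y axis is the hinge line (same as the chamber's y); with the shell shut its axes are the chamber's.
- shell_tab (a point): Grip point of the aluminium pull tab at the middle of the upper shell's front edge, 154 mm from the hinge line. The tab is 24 mm wide (along the hinge line), 8 mm thick and stands 36 mm out from the edge; this point is 24 mm out. Shut, it points to the chamber's -x, 44 mm above the bench, free beneath. Pinched by its 24 mm sides it can turn between the pads as it is led round the hinge.
- shutter: Grey shutter box fixed to the bench, 130 (x) x 105 (y) x 70 mm high, with a short dark tube out of its far (+x) face. Origin at the centre of the underside, below the lever slot (the sides lie at y = -50 and y = +55 mm). Its -x side faces roughly to the robot. It is turned a little.
- catch (a joint): Hinge of the safety catch, rad: 0 = closed, its arm across the lever slot in front of the lever, which it really blocks; grows to 1.5 = fully flipped, arm upright beside the slot. Stiff hinge (about 0.09 N m of friction), stays where it is left.
- catch_pivot (a point): Catch pivot, at x 5, y 70, z 85 mm in the shutter box's frame (its left side), hinge line along the box's x. The catch is a steel rocker: a bar 10 mm wide, 90 mm long goes to -y, level across the slot; behind it a thumb tail 20 mm wide, 60 mm long, 6 mm thick points to +y and 43 degrees up. Pressing the tail down (a few N) to 43 degrees below level raises the bar and flips the catch.
- catch_tail (a point): Point on the middle of the catch's thumb tail, 5 mm short of its tip and 55 mm from the pivot. It moves from 40 mm outside (+y) and 37 mm above the pivot (catch closed) to 40 mm outside and 37 mm below it (flipped). Nothing lies beneath it but the bench.
- lever_swing (a joint): Hinge of the shutter lever, rad: 0 = at rest, leaning 0.45 rad from vertical away from the robot (to the box's +x); grows as the handle is pulled to the box's -x (towards the robot) to its stop at 0.75, leaning 0.30 rad to -x. A spring returns it: about 3 N at the handle at the start, 7 N at the stop.
- lever: The shutter lever: a steel bar 10 mm square with a black handle at its upper end. Origin at its pivot, inside the shutter box, 45 mm straight above the box's origin; hinge line along the box's y; z axis up along the lever.
- slide_box: Bystander: white slide box 85 (x) x 100 (y) x 32 mm, loose. Origin at the centre of its underside.
- oil_bottle: Bystander: small amber bottle, 32 mm across, 70 mm high, loose. Origin at the centre of its underside.
- objective: Bystander: aluminium objective lens standing on the bench, 34 mm across, 46 mm high, loose. Origin at the centre of its underside.
- lever_grip (a point): Centre of the lever's black handle, 110 mm from the pivot: a rounded block 18 mm (x) x 14 mm (y) x 52 mm long (z, along the lever). Free on all sides; it can be pinched from above by its 14 mm apart y faces, where it turns between the pads as it swings, or hooked from behind (+x).
Mind the look-alikes: they are no part of the job. There is more than one size of the chamber; the job needs the largest.

How it is judged:
On the way, in this order (a step that is already met when the one before it is completed fails the run):
1. the chamber's upper shell is fully shut on the lower shell, the catch still closed (value of joint shell below 0.04 rad and value of joint catch below 0.4 rad), for 0.2 s.
2. the safety catch is flipped all the way over, the lever not yet pulled (value of joint catch above 1.25 rad and value of joint lever_swing below 0.2 rad), for 0.2 s.
3. the lever is pulled to its stop and held by the fingers (value of joint lever_swing above 0.65 rad and contact force between the fingers and lever above 1 N), for 0.3 s.
At the end, for the whole second after the job is handed in: The upper shell is shut to within 0.04 rad, the catch is flipped beyond 1.25 of 1.5 rad, and the fingers hold the lever beyond 0.65 of 0.75 rad, touching it with more than 1 N, through the last second; no bystander has moved 30 mm (all of step 3 and value of joint shell below 0.04 rad and value of joint catch above 1.25 rad and distance of each of slide_box, oil_bottle, objective from where it was at the start of the episode below 0.03 m); the arm keeps its last pose, push and grip.
It fails at once if a bystander is pushed 30 mm or more from its place (distance of any of slide_box, oil_bottle, objective from where it was at the start of the episode above 0.03 m).
It also fails if it takes over 56 s, if anything falls off the work surface, if the arm or the gripper's body presses on something with over 40 N, if the wrist force passes 120 N, or if a joint passes its speed limit or range.

## Robot

A 7-joint arm with a two-finger parallel gripper is mounted at the origin on the work surface. World frame = base frame: x ahead of the robot, y to its left, z up, the work surface at z = 0. Lengths are in m, angles in rad, forces in N, time in s.
With the tool pointing down it reaches from about 0.4 to 0.9 m from the base axis. Payload 5.5 kg.
Tool frame: the origin (TCP) lies at the very end of the fingers, on their centre line; the grasp point (between the pads) lies 19 mm behind it (grip_point_offset is the distance from the TCP to the grasp point, in m); z points along the fingers, y is the line along which they close (so a half turn about z gives the same grasp; the last joint's range is limited). The gripper opens to 92 mm and grips with 3 to 60 N. Pads are 19 mm wide; open, the fingers measure 130 mm over their backs; the gripper's body (75 mm by 190 mm) begins 47 mm behind the grasp point.
Start: joints at [1.602, 0.501, -0.427, 1.55, 0.221, 1.138, -0.21], TCP at [0.149, -0.633, 0.205] pointing down, gripper open.
Joint ranges: [-2.88, 2.88], [-0.31, 2.03], [-1.54, 1.56], [0.2, 2.42], [-1.41, 4.55], [0.19, 2.02], [-2.57, 2.57]. Speed limits (rad/s): [2.57, 2.57, 3.14, 3.14, 3.14, 3.14, 3.14].

## Interface

Orientations are given as a 3x3 rotation matrix whose columns are the frame's x, y, z axes.
In Python, from rig import state, grab_frame, camera_info, sign_off, grip_point_offset gives the robot as it stands.
- The arm moves only by the tool arm_command, never from a script. Its argument "series" is a list of rows, each an object of numbers: "tx", "ty", "tz": the shift along the tool's x, y, z as a fraction of full scale; "turn": the turn about the tool's z as a fraction of full scale; "hand": the gripper command: -1 is fully open, 1 is shut, values between are in proportion. In form: [{"tx": .., "ty": .., "tz": .., "turn": .., "hand": ..}, ...]. A call has 1 to 10 rows; each row shifts and turns the commanded pose from where the row before left it, along the tool's axes as they then stand; what a row does not reach is not made up. Full scale, the value 1, is 0.025 m for a shift and 0.08 rad for a turn. A row lasts 1/12 s, in which the tool goes at most 41.7 mm and 7.16 degrees, less where a joint would pass 70% of its speed; a pose out of reach is approached as far as the arm can. A call with a number of a shift or a turn outside -1 to 1 is refused whole. A call with a gripper value outside its range is refused whole. The fingers move at their own pace and stop on an object; "grip_force" is the grip in N (left out, the last holds). Time passes only in rows, so rows that do not move let the fingers close. It gives the time, the measured TCP pose, the force, the opening and the grip force at its end, in the units of the state.
- state(): the state, without advancing time (a new reading comes with each control period).
- grab_frame(name): name is "scene" or "side" or "wrist"; returns (picture, depth): 400x640x3 uint8, blue, green, red; 400x640 float32, m along the optical axis (not along the pixel's ray), 0 where there is no reading.
- camera_info(name): a dict with "vertical_fov" (degrees; the focal length in pixels is half the picture's height over the tangent of half this angle, whatever the lens; pixels are square), "cx", "cy" (the principal point, pixels), "world_to_cam" (4x4, takes a point from world to camera coordinates). Camera axes: x right, y down, z forward; pixel columns grow to the right and rows downward; lengths in m; the calibration is good to about 2 mm. A picture is of the moment at which its call begins: read the wrist's pose just before it. camera_info takes no time and is no camera call; for the wrist camera it gives the pose at the moment of the call.
- sign_off(): hands the job in; it is judged then, once.
The state is a dict: "t": time; "joints": joint angles; "qvel": joint speeds; "joint_torque": joint torques, N m; "tool_pos": TCP position; "tcp_rot": TCP orientation; "wrist_force": force on the tool from outside, world axes, zero at the start; "ft_torque": the same for the moment, N m; "opening": finger opening in m; "finger_force": force on a finger pad.
Only numpy, scipy, OpenCV 4.12 (cv2) and the standard library are available. Lean on these libraries where they do the work, as an engineer would, in place of code of your own. Each camera call takes 0.05 s, during which the arm holds its last target. There are 200 camera calls.

## Working session

There is one attempt and no reset: what is moved stays moved. The work goes in short steps, Python scripts to look and compute and a tool call to move; the robot and the scene stay as the last step left them, time stands still between calls to the robot, and variables do not carry over. Pictures are saved under pics/ and viewed, at most 10 in all, crops included, and the job is handed in when it is done.

Besides the shell and the picture viewer there is one more tool, called after "Request:" as a command line: name --argument value ..., lists and objects as JSON in quotes. arm_command: Moves the arm, as the interface text tells. Its arguments: {"type":"object","properties":{"series":{"type":"array","items":{"type":"object","properties":{"tx":{"type":"number","minimum":-1,"maximum":1},"ty":{"type":"number","minimum":-1,"maximum":1},"tz":{"type":"number","minimum":-1,"maximum":1},"turn":{"type":"number","minimum":-1,"maximum":1},"hand":{"type":"number"}}}},"grip_force":{"type":"number"}},"required":["series"]}

```bash
mkdir -p pics
cat > h.py <<'E'
import numpy as np, cv2
from rig import *
def K(n):
    c=camera_info(n); f=200/np.tan(np.radians(c["vertical_fov"])/2); return f,c["cx"],c["cy"],np.array(c["world_to_cam"])
def cloud(n,depth):
    f,cx,cy,T=K(n); v,u=np.mgrid[:400,:640]
    P=np.stack([(u-cx)/f*depth,(v-cy)/f*depth,depth,np.ones_like(depth)],-1)
    return (P@np.linalg.inv(T).T)[...,:3]
E
python3 - <<'E'
from h import *
s=state(); print({k:np.round(v,3).tolist() for k,v in s.items()}, grip_point_offset)
for n in("scene","side"):
    im,d=grab_frame(n); cv2.imwrite(f"pics/{n}0.png",im); np.savez(f"{n}0.npz",im=im,d=d,P=cloud(n,d)); print(n,(d>0).mean(),K(n))
E
```

```text
{'t': 0.0, 'joints': [1.602, 0.502, -0.427, 1.551, 0.221, 1.138, -0.21], 'qvel': [-0.002, 0.0, 0.002, -0.001, -0.0, 0.0, 0.001], 'joint_torque': [0.001, -56.661, -5.816, -27.912, -0.068, 0.031, 0.0], 'tool_pos': [0.149, -0.632, 0.204], 'tcp_rot': [[0.973, 0.23, -0.0], [0.23, -0.973, 0.002], [0.0, -0.002, -1.0]], 'wrist_force': [-0.081, -1.122, 0.892], 'ft_torque': [0.058, -0.027, -0.014], 'finger_force': 0.0, 'opening': 0.092} 0.0188
scene 0.995921875 (np.float64(449.12736637104933), 322.148633599336, 198.32139804542717, array([[ 0.52847446,  0.84893904, -0.0041533 , -0.2896932 ],
       [ 0.58951478, -0.37049145, -0.71778019, -0.22981112],
       [-0.61089039,  0.37688007, -0.69625738,  1.52999737],
       [ 0.        ,  0.        ,  0.        ,  1.        ]]))
side 0.9962109375 (np.float64(512.9999355895175), 322.42586079538063, 204.96511379280952, array([[-0.71044317, -0.70360951, -0.01428852,  0.38265873],
       [-0.44518816,  0.46505127, -0.76520247,  0.31785104],
       [ 0.54504863, -0.53727178, -0.64363112,  0.98283228],
       [ 0.        ,  0.        ,  0.        ,  1.        ]]))
```

View pics/scene0.png

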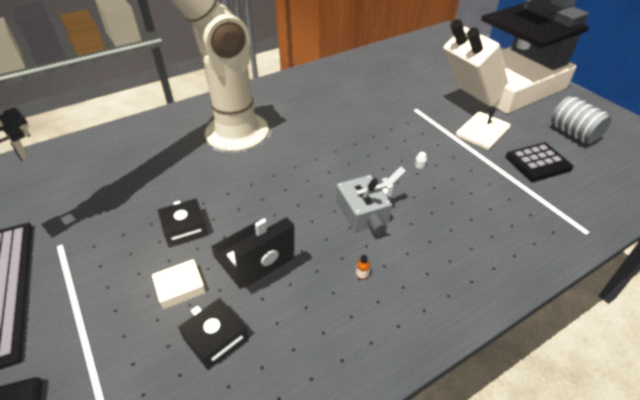

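View pics/side0.png

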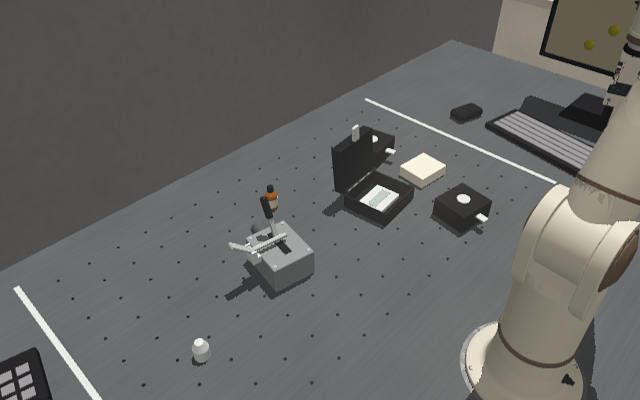

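Scene view: open chamber at (258,250) with its tab at (261,227), closed look-alikes at (185,220) and (212,330), shutter box at (365,200), catch tail near (397,175), bottle (362,268), objective (421,160), slide box (178,283). Side view: open chamber at (375,185), tab at (356,132), look-alikes at (462,207) and (370,145), shutter box at (280,255), tail at (240,247). The only open chamber is the candidate, and I'll check its size.

```bash
python3 - <<'E'
from h import *
S=np.load("scene0.npz"); D=np.load("side0.npz")
def rep(name,m,P):
    p=P[m]; print(name,len(p),"mean",p.mean(0).round(3),"lo",np.percentile(p,3,0).round(3),"hi",np.percentile(p,97,0).round(3)); return p
def box(sh,u0,v0,u1,v1):
    m=np.zeros(sh,bool); m[v0:v1,u0:u1]=1; return m
def rect(p,n):
    q=(p[:,:2]*1000).astype(np.float32); c,s,a=cv2.minAreaRect(q); print("   rect",n,np.round(c),np.round(s),round(a,1))
for nm,Z,regs in (("scene",S,dict(op=(205,205,305,290),c1=(150,195,212,248),c2=(170,295,255,370),slide=(145,255,210,310),shut=(330,155,410,240),tab=(250,215,272,240),bottle=(350,250,375,283),obj=(412,148,430,170))),
                  ("side",D,dict(op=(325,120,418,228),c1=(428,178,495,236),c2=(375,125,400,160),slide=(395,148,450,188),shut=(225,180,320,295),tab=(345,120,365,143),bottle=(262,180,280,213),obj=(188,333,213,365)))):
    P=Z["P"]; g=Z["im"].astype(int)
    print(nm,"table z",np.median(P[...,2][250:300,400:500]) )
    for k,b in regs.items():
        m=box((400,640),*b)&(P[...,2]>0.012)&(Z["d"]>0)
        if k=="tab": m&=g.min(-1)>120
        p=rep(k,m,P); rect(p,k)
        if k=="shut":
            t=m&(abs(P[...,2]-.07)<.004); rect(P[t],"top")
            h=m&(P[...,2]>.09); rep("high",h,P)
        if k=="op":
            h=m&(P[...,2]>.06); p=rep("shell",h,P); c=p.mean(0); w,V=np.linalg.eigh(np.cov((p-c).T)); print(V[:,0].round(3),V[:,2].round(3),np.sqrt(w)); rect(p,"shell")
            for z in(.03,.04,):
                t=m&(abs(P[...,2]-z)<.004); rect(P[t],f"z{z}")
E
python3 - <<'E'
import cv2,numpy as np
a=cv2.imread("pics/scene0.png")[200:300,200:310];b=cv2.imread("pics/side0.png")[170:300,220:330];
c=cv2.imread("pics/scene0.png")[150:245,325:435]
f=lambda x:cv2.resize(x,(390,390*x.shape[0]//x.shape[1]),interpolation=2)[:290]
d=cv2.imread("pics/side0.png")[115:225,320:430]
p=lambda x:np.pad(f(x),((0,290-len(f(x))),(0,0),(0,0)))
x=np.vstack([np.hstack([p(a),p(d)]),np.hstack([p(c),p(b)])]);cv2.imwrite("pics/crop.png",x)
E
```

```text
scene table z -0.0015773829671280604
op 3432 mean [ 0.592 -0.199  0.106] lo [ 0.457 -0.266  0.016] hi [ 0.631 -0.122  0.18 ]
   rect op [ 506. -199.] [248. 141.] 6.9
shell 2455 mean [ 0.619 -0.192  0.134] lo [ 0.6   -0.256  0.065] hi [ 0.632 -0.121  0.189]
[0.994 0.086 0.063] [-0.097  0.976  0.197] [0.00775302 0.03603318 0.04175683]
   rect shell [ 610. -187.] [ 39. 142.] 5.4
   rect z0.03 [ 498. -248.] [131. 176.] 60.7
   rect z0.04 [ 501. -200.] [235. 141.] 6.9
c1 1541 mean [ 0.351 -0.306  0.046] lo [ 0.291 -0.356  0.017] hi [ 0.392 -0.256  0.055]
   rect c1 [ 363. -307.] [105. 204.] 82.3
c2 2811 mean [ 0.688 -0.359  0.047] lo [ 0.556 -0.409  0.016] hi [ 0.739 -0.305  0.055]
   rect c2 [ 640. -365.] [198. 106.] 11.2
slide 1514 mean [ 0.523 -0.379  0.03 ] lo [ 0.474 -0.425  0.016] hi [ 0.56  -0.332  0.034]
   rect slide [ 552. -382.] [100. 169.] 84.4
shut 2537 mean [0.564 0.132 0.066] lo [0.48  0.078 0.019] hi [0.644 0.222 0.135]
   rect shut [546. 134.] [168. 173.] 34.0
   rect top [542. 148.] [128. 134.] 80.0
high 278 mean [0.571 0.178 0.121] lo [0.548 0.118 0.09 ] hi [0.6   0.243
[... 1161 characters left out ...]
-0.421  0.014] hi [ 0.554 -0.263  0.042]
   rect slide [ 503. -352.] [142. 182.] 38.5
shut 3721 mean [0.538 0.146 0.069] lo [0.469 0.02  0.018] hi [0.704 0.216 0.144]
   rect shut [578.  87.] [170. 294.] 34.3
   rect top [607. 121.] [138. 290.] 69.5
high 538 mean [0.564 0.167 0.119] lo [0.539 0.123 0.09 ] hi [0.592 0.245 0.169]
tab 99 mean [ 0.601 -0.183  0.192] lo [ 0.598 -0.195  0.173] hi [ 0.608 -0.173  0.208]
   rect tab [ 604. -184.] [13. 27.] 6.3
bottle 317 mean [0.66  0.06  0.087] lo [0.575 0.005 0.017] hi [0.72  0.134 0.17 ]
   rect bottle [650.  73.] [ 30. 193.] 46.8
obj 311 mean [0.462 0.412 0.034] lo [0.453 0.396 0.014] hi [0.475 0.425 0.049]
   rect obj [465. 411.] [32. 27.] 53.2
```

View pics/crop.png

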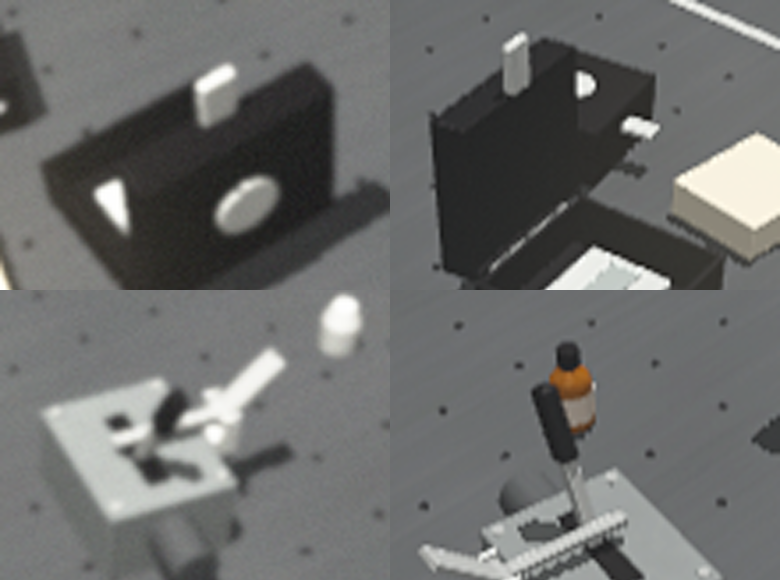

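The crop confirms the choice: the open chamber has an aluminium tab at the top edge, and its shell measures 142 mm along the hinge against about 105 mm for the closed ones. The catch bar lies across the slot in front of the lever, with the tail up on the +y side. I'll raise the tool and turn it towards the tab.

Request:
arm_command --series '[{"tz": -0.9,"turn": 0.74,"hand": -0.2},{"tz": -0.9,"turn": 0.74,"hand": -0.2},{"tz": -1,"hand": -0.2},{"tz": -1,"hand": -0.2},{"tx": 0.5,"ty": -0.5,"hand": -0.2}]'

```text
$.series[0]: bad value
```

```bash
cat >> h.py <<'E'
def to(*targets):
    s=state(); R=np.array(s["tcp_rot"]); p=np.array(s["tool_pos"])
    print("t",round(s["t"],2),"tcp",p.round(4),"ydir deg",np.degrees(np.arctan2(R[1,1],R[0,1])).round(1),"zt",R[:,2].round(3),"F",np.round(s["wrist_force"],1),"op",round(s["opening"],4))
    for t in targets:
        d=R.T@(np.array(t)-p)/.025; print("  units",d.round(2),"rows>=",int(np.ceil(np.linalg.norm(d)/1.6))); p=np.array(t)
E
python3 - <<'E'
from h import *
to((.604,-.184,.28))
S=np.load("scene0.npz"); D=np.load("side0.npz")
for n,Z in(("sc",S),("sd",D)):
    P=Z["P"];m=(P[...,2]>.062)&(P[...,2]<.078)&(P[...,0]>.45)&(P[...,0]<.66)&(P[...,1]>.05)&(P[...,1]<.23)
    g=Z["im"].astype(int); m&=(g.mean(-1)>60)
    m=cv2.morphologyEx(m.astype(np.uint8),cv2.MORPH_OPEN,np.ones((3,3)))>0
    q=(P[m][:,:2]*1000).astype(np.float32); print(n,len(q),cv2.minAreaRect(q)); print(cv2.boxPoints(cv2.minAreaRect(q)).round())
    # handle (black, high) and white catch
    hi=(P[...,2]>.095)&(P[...,0]>.45)&(P[...,0]<.68)&(P[...,1]>.05)&(P[...,1]<.3)
    for k,mm in(("handle",hi&(g.mean(-1)<60)),("light",hi&(g.mean(-1)>110))):
        p=P[mm]; print(k,len(p),p.mean(0).round(3),p.min(0).round(3),p.max(0).round(3))
        if k=="light": print(" tip",p[p[:,1]>p[:,1].max()-.02].mean(0).round(3))
    for nm in("shell",):
        p=P[(P[...,2]>.05)&(P[...,0]>.56)&(P[...,0]<.65)&(P[...,1]>-.28)&(P[...,1]<-.1)]
        for z in(.08,.12,.16):
            w=p[abs(p[:,2]-z)<.012]; l=np.polyfit(w[:,1],w[:,0],1); print("z",z,"slope deg",np.degrees(np.arctan(l[0])).round(1),"x at y-.185",np.polyval(l,-.185).round(4),w[:,1].min().round(3),w[:,1].max().round(3))
E
```

```text
t 0.1 tcp [ 0.1491 -0.632   0.2041] ydir deg -76.7 zt [-0.     0.002 -1.   ] F [ 0.1 -0.4  0.9] op 0.092
  units [ 21.83 -13.26  -3.01] rows>= 17
sc 1191 ((541.6001586914062, 146.14303588867188), (125.62779235839844, 133.41571044921875), 79.31133270263672)
[[464.  97.]
 [596.  72.]
 [619. 195.]
 [488. 220.]]
handle 53 [0.59  0.12  0.148] [0.576 0.117 0.125] [0.602 0.125 0.167]
light 146 [0.564 0.208 0.113] [0.547 0.12  0.095] [0.604 0.248 0.167]
 tip [0.563 0.236 0.118]
z 0.08 slope deg -3.9 x at y-.185 0.6183 -0.259 -0.116
z 0.12 slope deg -4.0 x at y-.185 0.6221 -0.257 -0.116
z 0.16 slope deg -5.8 x at y-.185 0.616 -0.257 -0.116
sd 1667 ((540.2246704101562, 149.3894500732422), (127.1345443725586, 134.16567993164062), 79.93638610839844)
[[463.  99.]
 [595.  75.]
 [617. 200.]
 [485. 224.]]
handle 153 [0.581 0.131 0.15 ] [0.565 0.121 0.125] [0.599 0.137 0.173]
light 187 [0.559 0.199 0.112] [0.537 0.126 0.095] [0.573 0.25  0.132]
 tip [0.56  0.241 0.124]
z 0.08 slope deg -7.6 x at y-.185 0.61 -0.258 -0.112
z 0.12 slope deg -7.7 x at y-.185 0.613 -0.258 -0.112
z 0.16 slope deg -4.7 x at y-.185 0.6101 -0.259 -0.112
```

Box origin is about (0.539, 0.135) with yaw about -10.5°. The handle and tail predicted from that match the measurements to within 3-5 mm. The move was refused on its first row, so I'll resend with every field filled in.

Request:
arm_command --series '[{"tx": 0,"ty": 0,"tz": -0.9,"turn": 0.74,"hand": -0.5},{"tx": 0,"ty": 0,"tz": -0.9,"turn": 0.74,"hand": -0.5},{"tx": 0,"ty": 0,"tz": -1,"turn": 0,"hand": -0.5},{"tx": 1,"ty": -0.5,"tz": -0.5,"turn": 0,"hand": -0.5},{"tx": 1,"ty": -0.5,"tz": 0,"turn": 0,"hand": -0.5}]' --grip_force 20

```text
t: 0.52
tool_pos: [0.1951, -0.6045, 0.2908]
tcp_rot: [[0.994, 0.108, 0.001], [0.108, -0.994, -0.005], [0.0, 0.005, -1.0]]
wrist_force: [0.9, -0.4, -0.4]
opening: 0.0697
finger_force: 0.0
```

```bash
python3 -c "
from h import *
to((.604,-.184,.28))"
```

```text
t 0.52 tcp [ 0.1951 -0.6045  0.2908] ydir deg -83.8 zt [ 0.001 -0.005 -1.   ] F [ 0.9 -0.4 -0.4] op 0.0697
  units [ 18.08 -14.95   0.35] rows>= 15
```

Request:
arm_command --series '[{"tx": 1,"ty": -0.83,"tz": 0,"turn": 0,"hand": -0.5},{"tx": 1,"ty": -0.83,"tz": 0,"turn": 0,"hand": -0.5},{"tx": 1,"ty": -0.83,"tz": 0,"turn": 0,"hand": -0.5},{"tx": 1,"ty": -0.83,"tz": 0,"turn": 0,"hand": -0.5},{"tx": 1,"ty": -0.83,"tz": 0,"turn": 0,"hand": -0.5},{"tx": 1,"ty": -0.83,"tz": 0,"turn": 0,"hand": -0.5},{"tx": 1,"ty": -0.83,"tz": 0,"turn": 0,"hand": -0.5},{"tx": 1,"ty": -0.83,"tz": 0,"turn": 0,"hand": -0.5},{"tx": 0,"ty": 0,"tz": 0,"turn": 0,"hand": -0.5}]'

```text
t: 1.27
tool_pos: [0.3821, -0.4075, 0.2878]
tcp_rot: [[0.992, 0.124, 0.003], [0.124, -0.992, 0.003], [0.003, -0.003, -1.0]]
wrist_force: [0.3, 1.9, 0.6]
opening: 0.069
finger_force: 0.0
```

```bash
python3 -c "
from h import *
to((.604,-.184,.28))"
```

```text
t 1.27 tcp [ 0.3821 -0.4075  0.2878] ydir deg -82.9 zt [ 0.003  0.003 -1.   ] F [0.3 1.9 0.6] op 0.069
  units [ 9.91 -7.77  0.37] rows>= 8
```

Request:
arm_command --series '[{"tx": 1,"ty": -0.78,"tz": 0,"turn": 0,"hand": -0.5},{"tx": 1,"ty": -0.78,"tz": 0,"turn": 0,"hand": -0.5},{"tx": 1,"ty": -0.78,"tz": 0,"turn": 0,"hand": -0.5},{"tx": 1,"ty": -0.78,"tz": 0,"turn": 0,"hand": -0.5},{"tx": 1,"ty": -0.78,"tz": 0,"turn": 0,"hand": -0.5},{"tx": 1,"ty": -0.78,"tz": 0,"turn": 0,"hand": -0.5},{"tx": 1,"ty": -0.78,"tz": 0,"turn": 0,"hand": -0.5},{"tx": 0,"ty": 0,"tz": 0,"turn": 0,"hand": -0.5},{"tx": 0,"ty": 0,"tz": 0,"turn": 0,"hand": -0.5}]'

```text
t: 2.02
tool_pos: [0.5357, -0.2565, 0.2871]
tcp_rot: [[0.993, 0.118, -0.0], [0.118, -0.993, 0.001], [0.0, -0.001, -1.0]]
wrist_force: [-1.0, 0.0, 0.6]
opening: 0.0688
finger_force: 0.0
```

Run:
```python
from h import *
to((.604,-.184,.28))
im,d=grab_frame("wrist"); P=cloud("wrist",d); np.savez("w1.npz",im=im,d=d,P=P); cv2.imwrite("pics/w1.png",im)
m=(P[...,2]>.178)&(P[...,2]<.22)&(im.min(-1)>100)&(d>0)
p=P[m]; print(len(p)); print(p.mean(0),np.percentile(p,3,0),np.percentile(p,97,0),cv2.minAreaRect((p[:,:2]*1000).astype(np.float32)))
```

```text
t 2.02 tcp [ 0.5357 -0.2565  0.2871] ydir deg -83.2 zt [-0.     0.001 -1.   ] F [-1.   0.   0.6] op 0.0688
  units [ 3.06 -2.56  0.29] rows>= 3
334
[ 0.60170747 -0.19116577  0.20120628] [ 0.59711569 -0.20114268  0.18347859] [ 0.60644396 -0.17882452  0.20621239] ((601.5159301757812, -189.2443389892578), (9.35550594329834, 24.207229614257812), 6.678730010986328)
```

View pics/w1.png

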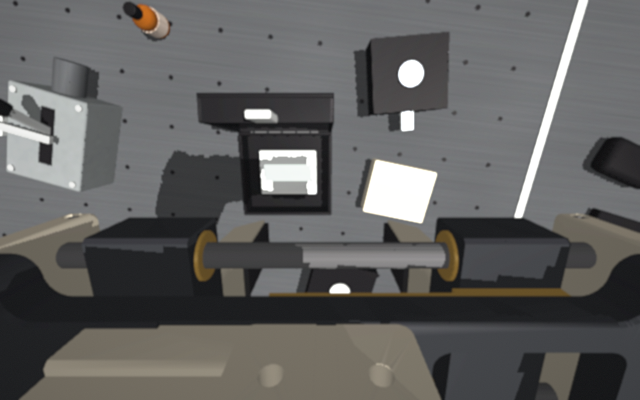

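The wrist view shows the tab at (260,113) above the open tray at (287,170). Measured: top centre (0.6015, -0.189), 9 x 24 mm, yaw 6.7°, matching the description. I'll descend and grip.

Run:
```python
from h import *
to((.6015,-.189,.287),(.6015,-.189,.178))
Z=np.load("w1.npz"); P=Z["P"]
m=(abs(P[...,2]-.04)<.006)&(P[...,1]>-.28)&(P[...,1]<-.1)&(P[...,0]>.44)&(P[...,0]<.65)&(Z["im"].max(-1)<70)
p=P[m]; print(len(p),cv2.minAreaRect((p[:,:2]*1000).astype(np.float32)), cv2.boxPoints(cv2.minAreaRect((p[:,:2]*1000).astype(np.float32))))
```

```text
t 2.07 tcp [ 0.5344 -0.2587  0.287 ] ydir deg -83.4 zt [-0.001  0.    -1.   ] F [ 0.3 -0.   0. ] op 0.0692
  units [ 2.99 -2.46 -0.  ] rows>= 3
  units [0.   0.   4.36] rows>= 3
1541 ((525.457275390625, -197.33602905273438), (139.9213104248047, 138.81643676757812), 6.872044086456299) [[ 447.69437 -136.79741]
 [ 464.3041  -274.61658]
 [ 603.2202  -257.87463]
 [ 586.6105  -120.05548]]
```

Request:
arm_command --series '[{"tx": 1,"ty": -0.82,"tz": 0,"turn": 0,"hand": -0.5},{"tx": 1,"ty": -0.82,"tz": 0,"turn": 0,"hand": -0.5},{"tx": 1,"ty": -0.82,"tz": 0,"turn": 0,"hand": -0.5},{"tx": 0,"ty": 0,"tz": 0.8,"turn": 0,"hand": -0.5},{"tx": 0,"ty": 0,"tz": 0,"turn": 0,"hand": -0.5},{"tx": 0,"ty": 0,"tz": 0,"turn": 0,"hand": -0.5}]'

```text
t: 2.57
tool_pos: [0.6003, -0.1915, 0.2662]
tcp_rot: [[0.994, 0.111, -0.004], [0.111, -0.994, -0.0], [-0.004, -0.0, -1.0]]
wrist_force: [-0.6, -0.4, 0.4]
opening: 0.069
finger_force: 0.0
```

```bash
python3 -c "
from h import *
to((.6015,-.189,.178))"
```

```text
t 2.57 tcp [ 0.6003 -0.1915  0.2662] ydir deg -83.6 zt [-0.004 -0.    -1.   ] F [-0.6 -0.4  0.4] op 0.069
  units [ 0.07 -0.1   3.53] rows>= 3
```

Request:
arm_command --series '[{"tx": 0.1,"ty": -0.1,"tz": 0.8,"turn": 0,"hand": -0.5},{"tx": 0,"ty": 0,"tz": 0.8,"turn": 0,"hand": -0.5},{"tx": 0,"ty": 0,"tz": 0.8,"turn": 0,"hand": -0.5},{"tx": 0,"ty": 0,"tz": 0.8,"turn": 0,"hand": -0.5},{"tx": 0,"ty": 0,"tz": 0.3,"turn": 0,"hand": -0.5},{"tx": 0,"ty": 0,"tz": 0,"turn": 0,"hand": 1},{"tx": 0,"ty": 0,"tz": 0,"turn": 0,"hand": 1},{"tx": 0,"ty": 0,"tz": 0,"turn": 0,"hand": 1},{"tx": 0,"ty": 0,"tz": 0,"turn": 0,"hand": 1},{"tx": 0,"ty": 0,"tz": 0,"turn": 0,"hand": 1}]' --grip_force 15

```text
t: 3.4
tool_pos: [0.6051, -0.187, 0.1815]
tcp_rot: [[0.994, 0.113, 0.002], [0.113, -0.994, -0.001], [0.002, 0.001, -1.0]]
wrist_force: [0.2, 0.1, 0.5]
opening: 0.0401
finger_force: 0.0
```

```bash
python3 -c "
from h import *
to((.6015,-.189,.178));s=state();print(s['finger_force'])"
```

```text
t 3.4 tcp [ 0.6051 -0.187   0.1815] ydir deg -83.5 zt [ 0.002 -0.001 -1.   ] F [0.2 0.1 0.5] op 0.0401
  units [-0.15  0.06  0.14] rows>= 1
0.0
```

Request:
arm_command --series '[{"tx": -0.1,"ty": 0.05,"tz": 0.1,"turn": 0,"hand": 1},{"tx": 0,"ty": 0,"tz": 0,"turn": 0,"hand": 1},{"tx": 0,"ty": 0,"tz": 0,"turn": 0,"hand": 1},{"tx": 0,"ty": 0,"tz": 0,"turn": 0,"hand": 1},{"tx": 0,"ty": 0,"tz": 0,"turn": 0,"hand": 1},{"tx": 0,"ty": 0,"tz": 0,"turn": 0,"hand": 1}]'

```text
t: 3.9
tool_pos: [0.6018, -0.1863, 0.1776]
tcp_rot: [[0.993, 0.115, -0.001], [0.115, -0.993, 0.002], [-0.0, -0.002, -1.0]]
wrist_force: [-2.4, 5.1, 2.2]
opening: 0.0233
finger_force: 15.0
```

```bash
python3 -c "
from h import *
h=np.array([.592,-.189,.04]); X=np.array([.993,.115,0])
pts=[]
for a in range(80,-1,-10):
    a=np.radians(a); pts.append(h+X*(-.154*np.cos(a)+.004*np.sin(a))+np.array([0,0,.154*np.sin(a)+.004*np.cos(a)-.0188]))
to(*pts);s=state();print(s['finger_force'])"
```

```text
t 3.9 tcp [ 0.6018 -0.1863  0.1776] ydir deg -83.4 zt [-0.001  0.002 -1.   ] F [-2.4  5.1  2.2] op 0.0233
  units [-1.32  0.06  0.16] rows>= 1
  units [-1.04  0.    0.25] rows>= 1
  units [-0.98  0.    0.43] rows>= 1
  units [-0.9   0.    0.59] rows>= 1
  units [-0.78  0.    0.74] rows>= 1
  units [-0.64  0.    0.86] rows>= 1
  units [-0.48  0.    0.96] rows>= 1
  units [-0.3   0.    1.03] rows>= 1
  units [-0.12  0.    1.07] rows>= 1
15.000039786100388
```

Gripped: opening 23 mm, pad force 15 N. I'll lead the tab round the hinge.

Request:
arm_command --series '[{"tx": -0.65,"ty": 0,"tz": 0.05,"turn": 0,"hand": 1},{"tx": -0.65,"ty": 0,"tz": 0.1,"turn": 0,"hand": 1},{"tx": -0.52,"ty": 0,"tz": 0.1,"turn": 0,"hand": 1},{"tx": -0.52,"ty": 0,"tz": 0.15,"turn": 0,"hand": 1},{"tx": -0.5,"ty": 0,"tz": 0.2,"turn": 0,"hand": 1},{"tx": -0.48,"ty": 0,"tz": 0.23,"turn": 0,"hand": 1},{"tx": -0.46,"ty": 0,"tz": 0.28,"turn": 0,"hand": 1},{"tx": -0.44,"ty": 0,"tz": 0.31,"turn": 0,"hand": 1},{"tx": 0,"ty": 0,"tz": 0,"turn": 0,"hand": 1},{"tx": 0,"ty": 0,"tz": 0,"turn": 0,"hand": 1}]'

```text
t: 4.73
tool_pos: [0.4934, -0.1992, 0.1419]
tcp_rot: [[0.994, 0.113, -0.007], [0.113, -0.994, 0.001], [-0.007, -0.002, -1.0]]
wrist_force: [-10.3, 5.0, 11.2]
opening: 0.0236
finger_force: 15.0
```

```bash
python3 -c "
from h import *
h=np.array([.592,-.189,.04]); X=np.array([.993,.115,0])
pts=[]
for a in range(50,-1,-10):
    a=np.radians(a); pts.append(h+X*(-.154*np.cos(a)+.004*np.sin(a))+np.array([0,0,.154*np.sin(a)+.004*np.cos(a)-.0188]))
to(*pts);s=state();print(s['finger_force'])
q=np.array(s['tool_pos'])+[0,0,.0188]-h; print(np.hypot(q@X,q[2]),np.degrees(np.arctan2(q[2],-q@X)))"
```

```text
t 4.73 tcp [ 0.4934 -0.1992  0.1419] ydir deg -83.5 zt [-0.007  0.001 -1.   ] F [-10.3   5.   11.2] op 0.0236
  units [0.13 0.05 0.  ] rows>= 1
  units [-0.77  0.    0.74] rows>= 1
  units [-0.63  0.    0.87] rows>= 1
  units [-0.47  0.    0.96] rows>= 1
  units [-0.3   0.    1.03] rows>= 1
  units [-0.11  0.    1.07] rows>= 1
15.01041054725647
0.15614669432394093 50.617040507004994
```

Request:
arm_command --series '[{"tx": -0.4,"ty": 0,"tz": 0.33,"turn": 0,"hand": 1},{"tx": -0.4,"ty": 0,"tz": 0.37,"turn": 0,"hand": 1},{"tx": -0.34,"ty": 0,"tz": 0.43,"turn": 0,"hand": 1},{"tx": -0.32,"ty": 0,"tz": 0.43,"turn": 0,"hand": 1},{"tx": -0.25,"ty": 0,"tz": 0.48,"turn": 0,"hand": 1},{"tx": -0.23,"ty": 0,"tz": 0.48,"turn": 0,"hand": 1},{"tx": -0.15,"ty": 0,"tz": 0.51,"turn": 0,"hand": 1},{"tx": -0.1,"ty": 0,"tz": 0.51,"turn": 0,"hand": 1},{"tx": 0,"ty": 0,"tz": 0.5,"turn": 0,"hand": 1},{"tx": 0,"ty": 0,"tz": 0,"turn": 0,"hand": 1}]'

```text
t: 5.57
tool_pos: [0.4356, -0.2059, 0.0376]
tcp_rot: [[0.994, 0.112, -0.012], [0.112, -0.994, 0.002], [-0.012, -0.004, -1.0]]
wrist_force: [-9.6, 2.3, -0.3]
opening: 0.0236
finger_force: 15.0
```

```bash
python3 -c "
from h import *
to((.438,-.207,.025))"
```

```text
t 5.57 tcp [ 0.4356 -0.2059  0.0376] ydir deg -83.6 zt [-0.012  0.002 -1.   ] F [-9.6  2.3 -0.3] op 0.0236
  units [0.1  0.06 0.5 ] rows>= 1
```

Request:
arm_command --series '[{"tx": -0.1,"ty": 0,"tz": 0.4,"turn": 0,"hand": 1},{"tx": 0,"ty": 0,"tz": 0.3,"turn": 0,"hand": 1},{"tx": 0,"ty": 0,"tz": 0,"turn": 0,"hand": 1},{"tx": 0,"ty": 0,"tz": 0,"turn": 0,"hand": 1},{"tx": 0,"ty": 0,"tz": 0,"turn": 0,"hand": 1}]'

```text
t: 5.98
tool_pos: [0.4346, -0.2061, 0.0215]
tcp_rot: [[0.994, 0.113, -0.01], [0.113, -0.994, 0.002], [-0.01, -0.003, -1.0]]
wrist_force: [-8.2, 1.7, -2.2]
opening: 0.0241
finger_force: 15.0
```

```bash
python3 -c "
from h import *
to((.438,-.207,.025))"
```

```text
t 5.98 tcp [ 0.4346 -0.2061  0.0215] ydir deg -83.5 zt [-0.01   0.002 -1.   ] F [-8.2  1.7 -2.2] op 0.0241
  units [ 0.13  0.05 -0.14] rows>= 1
```

Request:
arm_command --series '[{"tx": 0,"ty": 0,"tz": 0.2,"turn": 0,"hand": 1},{"tx": 0,"ty": 0,"tz": 0,"turn": 0,"hand": 1},{"tx": 0,"ty": 0,"tz": 0,"turn": 0,"hand": 1}]'

```text
t: 6.23
tool_pos: [0.4345, -0.2061, 0.0166]
tcp_rot: [[0.994, 0.113, -0.01], [0.113, -0.994, 0.002], [-0.01, -0.003, -1.0]]
wrist_force: [-8.4, 2.4, -1.6]
opening: 0.0234
finger_force: 15.0
```

Run:
```python
from h import *
to((.438,-.207,.025))
im,d=grab_frame("side"); P=cloud("side",d); cv2.imwrite("pics/s2.png",cv2.resize(im[110:240,310:450],None,fx=4,fy=4))
m=(P[...,0]>.47)&(P[...,0]<.58)&(P[...,1]>-.25)&(P[...,1]<-.13)&(P[...,2]>.05)&(P[...,2]<.1)
p=P[m]; A=np.c_[p[:,0]-.53,p[:,1]+.19,np.ones(len(p))]; c=np.linalg.lstsq(A,p[:,2],rcond=None)[0]; print(len(p),c)
```

```text
t 6.23 tcp [ 0.4345 -0.2061  0.0166] ydir deg -83.5 zt [-0.01   0.002 -1.   ] F [-8.4  2.4 -1.6] op 0.0234
  units [ 0.13  0.05 -0.34] rows>= 1
842 [ 0.02753995 -0.02486485  0.07302324]
```

View pics/s2.png

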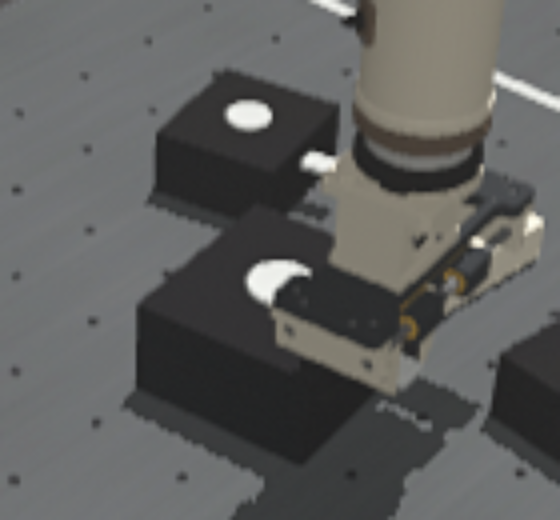

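The side view shows the shell down flat on the tray at about (260,330) in the crop, with no visible gap. The tab slid down without resistance, so I'll release and press once on the top near the front edge to be sure.

Request:
arm_command --series '[{"tx": 0,"ty": 0,"tz": 0,"turn": 0,"hand": -0.3},{"tx": 0,"ty": 0,"tz": 0,"turn": 0,"hand": -0.3},{"tx": 0,"ty": 0,"tz": 0,"turn": 0,"hand": -0.3},{"tx": 0,"ty": 0,"tz": -0.8,"turn": 0,"hand": -0.3},{"tx": 0,"ty": 0,"tz": -1,"turn": 0,"hand": 1},{"tx": 0,"ty": 0,"tz": -1,"turn": 0,"hand": 1},{"tx": 0.8,"ty": 0,"tz": -0.8,"turn": 0,"hand": 1},{"tx": 1,"ty": 0,"tz": 0,"turn": 0,"hand": 1},{"tx": 0,"ty": 0,"tz": 0,"turn": 0,"hand": 1},{"tx": 0,"ty": 0,"tz": 0,"turn": 0,"hand": 1}]'

```text
t: 7.12
tool_pos: [0.487, -0.2017, 0.1094]
tcp_rot: [[0.993, 0.114, 0.003], [0.114, -0.993, -0.001], [0.003, 0.001, -1.0]]
wrist_force: [-0.2, 0.6, 0.2]
opening: 0.0149
finger_force: 0.0
```

```bash
python3 -c "
from h import *
to((.482,-.2,.072))"
```

```text
t 7.12 tcp [ 0.487  -0.2017  0.1094] ydir deg -83.4 zt [ 0.003 -0.001 -1.   ] F [-0.2  0.6  0.2] op 0.0149
  units [-0.2  -0.09  1.5 ] rows>= 1
```

Request:
arm_command --series '[{"tx": -0.2,"ty": 0,"tz": 0.7,"turn": 0,"hand": 1},{"tx": 0,"ty": 0,"tz": 0.5,"turn": 0,"hand": 1},{"tx": 0,"ty": 0,"tz": 0.3,"turn": 0,"hand": 1},{"tx": 0,"ty": 0,"tz": 0.15,"turn": 0,"hand": 1},{"tx": 0,"ty": 0,"tz": 0,"turn": 0,"hand": 1},{"tx": 0,"ty": 0,"tz": 0,"turn": 0,"hand": 1}]'

```text
t: 7.62
tool_pos: [0.48, -0.202, 0.0671]
tcp_rot: [[0.994, 0.113, -0.0], [0.113, -0.994, 0.0], [-0.0, -0.0, -1.0]]
wrist_force: [0.3, -0.0, 0.2]
opening: 0.0005
finger_force: 0.0
```

```bash
python3 -c "
from h import *
to((.482,-.2,.072))"
```

```text
t 7.62 tcp [ 0.48   -0.202   0.0671] ydir deg -83.5 zt [-0.  0. -1.] F [ 0.3 -0.   0.2] op 0.0005
  units [ 0.09 -0.07 -0.2 ] rows>= 1
```

Request:
arm_command --series '[{"tx": 0,"ty": 0,"tz": 0.15,"turn": 0,"hand": 1},{"tx": 0,"ty": 0,"tz": 0.15,"turn": 0,"hand": 1},{"tx": 0,"ty": 0,"tz": 0,"turn": 0,"hand": 1},{"tx": 0,"ty": 0,"tz": 0,"turn": 0,"hand": 1}]'

```text
t: 7.95
tool_pos: [0.4799, -0.2021, 0.0597]
tcp_rot: [[0.994, 0.113, -0.0], [0.113, -0.994, 0.0], [-0.0, -0.0, -1.0]]
wrist_force: [-0.9, 0.1, 0.1]
opening: 0.0007
finger_force: 0.0
```

```bash
python3 -c "
from h import *
to((.482,-.2,.072))
im,d=grab_frame('side'); P=cloud('side',d); cv2.imwrite('pics/s3.png',cv2.resize(im[110:240,310:450],None,fx=4,fy=4))
"
```

```text
t 7.95 tcp [ 0.4799 -0.2021  0.0597] ydir deg -83.5 zt [-0.  0. -1.] F [-0.9  0.1  0.1] op 0.0007
  units [ 0.09 -0.08 -0.49] rows>= 1
```

View pics/s3.png

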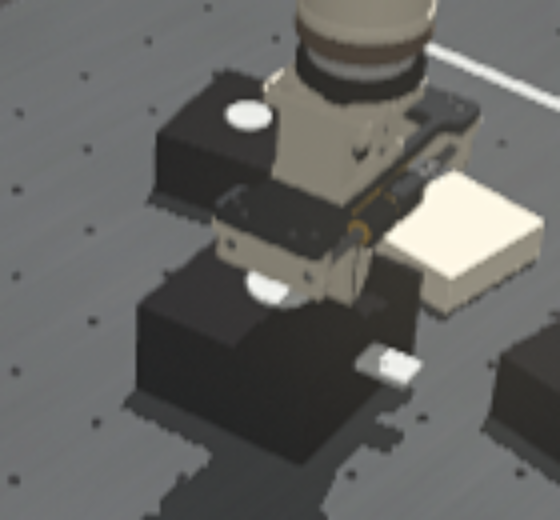

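```bash
python3 -c "
from h import *
s=state();p=np.array(s['tool_pos']);R=np.array(s['tcp_rot'])
f,cx,cy,T=K('side')
def pr(q):
    c=T@np.r_[q,1]; return ((f*c[0]/c[2]+cx-310)*4,(f*c[1]/c[2]+cy-110)*4)
h=np.array([.592,-.189,.04]); X=np.array([.993,.115,0]);Y=np.array([-.115,.993,0])
for n,q in(('tcp',p),('tcp+19',p-R[:,2]*.019),('tabtip',h-X*.166+[0,0,.004]),('frontR',h-X*.13+Y*.07+[0,0,.03]),('frontL',h-X*.13-Y*.07+[0,0,.03]),('backR',h+Y*.07+[0,0,.03]),('frontRbot',h-X*.13+Y*.07-[0,0,.04])): print(n,np.round(pr(q)))
im,d=grab_frame('side'); P=cloud('side',d)
for a,b in((250,320),(350,270),(340,300),(375,300),(200,280),(400,365),(300,440),(360,285)): print(a,b,P[110+b//4,310+a//4].round(3),im[110+b//4,310+a//4])
"
```

```text
tcp [335. 324.]
tcp+19 [338. 301.]
tabtip [405. 376.]
frontR [299. 379.]
frontL [416. 269.]
backR [129. 300.]
frontRbot [292. 463.]
250 320 [ 0.513 -0.153  0.073] [54 54 56]
350 270 [ 0.473 -0.2    0.11 ] [110 124 129]
340 300 [ 0.483 -0.209  0.074] [81 91 94]
375 300 [ 0.47  -0.225  0.072] [58 62 64]
200 280 [ 0.563 -0.165  0.072] [53 53 55]
400 365 [ 0.431 -0.207  0.052] [233 237 237]
300 440 [ 0.451 -0.135  0.022] [39 40 40]
360 285 [ 0.485 -0.232  0.073] [76 84 87]
```

```bash
python3 -c "
from h import *
s=state();p=np.array(s['tool_pos']);print(np.round(s['joint_torque'],2),p)
o=[]
for n in('side','scene'):
    f,cx,cy,T=K(n); im,d=grab_frame(n)
    c=T@np.r_[p,1]; u,v=f*c[0]/c[2]+cx,f*c[1]/c[2]+cy; print(n,u,v)
    a,b=int(u)-30,int(v)-30; w=cv2.resize(im[b:b+55,a:a+60],None,fx=6.5,fy=6.5,interpolation=cv2.INTER_CUBIC)
    w=cv2.convertScaleAbs(w,alpha=2); cv2.circle(w,(int((u-a+.5)*6.5),int((v-b+.5)*6.5)),4,(0,0,255),1); o.append(w)
cv2.imwrite('pics/z.png',np.hstack(o))
"
```

```text
[ 0.000e+00 -4.663e+01 -7.320e+00 -2.014e+01 -2.000e-02 -7.000e-02
 -0.000e+00] [ 0.48012872 -0.20218918  0.05991662]
side 393.8235309194194 191.00513066203652
scene 238.70695933099051 232.4982402695656
```

View pics/z.png

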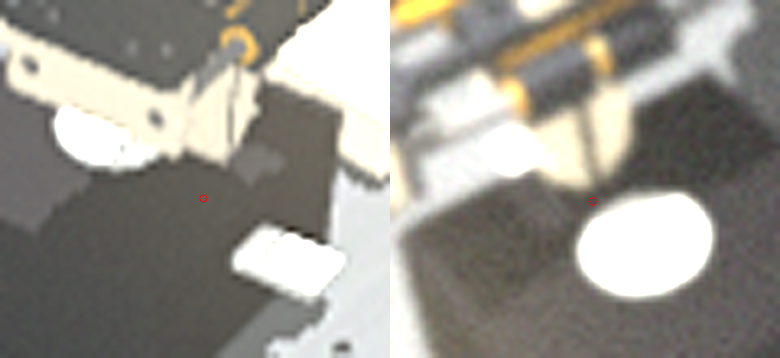

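The side view puts the fingertip at about z 0.074 at crop (215,160), against a TCP reading of 0.060 and no force. I'll go down a little more to see whether contact appears.

Request:
arm_command --series '[{"tx": 0,"ty": 0,"tz": 0.15,"turn": 0,"hand": 1},{"tx": 0,"ty": 0,"tz": 0.15,"turn": 0,"hand": 1},{"tx": 0,"ty": 0,"tz": 0,"turn": 0,"hand": 1},{"tx": 0,"ty": 0,"tz": 0,"turn": 0,"hand": 1}]'

```text
t: 8.48
tool_pos: [0.4797, -0.202, 0.0519]
tcp_rot: [[0.994, 0.113, -0.001], [0.113, -0.994, 0.0], [-0.001, -0.0, -1.0]]
wrist_force: [-0.2, 0.1, 0.5]
opening: 0.0004
finger_force: 0.0
```

```bash
python3 -c "
from h import *
to((.482,-.2,.072))
im,d=grab_frame('side'); P=cloud('side',d)
for v in range(172,192): print(v,[(int(im[v,u].mean()),round(float(P[v,u,2]),3)) for u in (391,394,397)])
"
```

```text
t 8.48 tcp [ 0.4797 -0.202   0.0519] ydir deg -83.5 zt [-0.001  0.    -1.   ] F [-0.2  0.1  0.5] op 0.0004
  units [ 0.1  -0.07 -0.8 ] rows>= 1
172 [(52, 0.184), (53, 0.178), (74, 0.16)]
173 [(52, 0.184), (59, 0.173), (75, 0.156)]
174 [(49, 0.182), (68, 0.159), (87, 0.152)]
175 [(60, 0.176), (73, 0.159), (113, 0.121)]
176 [(106, 0.173), (70, 0.154), (123, 0.115)]
177 [(125, 0.171), (97, 0.121), (121, 0.114)]
178 [(122, 0.168), (120, 0.114), (121, 0.113)]
179 [(120, 0.163), (124, 0.113), (120, 0.109)]
180 [(121, 0.159), (123, 0.11), (121, 0.102)]
181 [(120, 0.157), (123, 0.106), (120, 0.102)]
182 [(119, 0.156), (121, 0.101), (120, 0.097)]
183 [(123, 0.151), (118, 0.098), (120, 0.094)]
184 [(124, 0.146), (120, 0.097), (120, 0.09)]
185 [(114, 0.146), (124, 0.09), (111, 0.088)]
186 [(80, 0.073), (124, 0.09), (101, 0.083)]
187 [(37, 0.075), (97, 0.074), (103, 0.08)]
188 [(41, 0.074), (49, 0.074), (77, 0.074)]
189 [(44, 0.071), (42, 0.076), (42, 0.073)]
190 [(43, 0.073), (44, 0.071), (45, 0.075)]
191 [(44, 0.074), (44, 0.074), (45, 0.074)]
```

Request:
arm_command --series '[{"tx": 0,"ty": 0,"tz": 0.12,"turn": 0,"hand": 1},{"tx": 0,"ty": 0,"tz": 0,"turn": 0,"hand": 1},{"tx": 0,"ty": 0,"tz": 0.12,"turn": 0,"hand": 1},{"tx": 0,"ty": 0,"tz": 0,"turn": 0,"hand": 1},{"tx": 0,"ty": 0,"tz": 0,"turn": 0,"hand": 1}]'

```text
t: 8.95
tool_pos: [0.4802, -0.2024, 0.0483]
tcp_rot: [[0.994, 0.113, -0.0], [0.113, -0.994, -0.002], [-0.001, 0.002, -1.0]]
wrist_force: [-6.7, 2.7, 21.2]
opening: 0.0007
finger_force: 11.0
```

```bash
python3 -c "
from h import *
to((.482,-.2,.072))
im,d=grab_frame('side'); P=cloud('side',d)
for v in range(182,194): print(v,[(int(im[v,u].mean()),P[v,u].round(3).tolist()) for u in (394,397)])
"
```

```text
t 8.95 tcp [ 0.4802 -0.2024  0.0483] ydir deg -83.5 zt [-0.    -0.002 -1.   ] F [-6.7  2.7 21.2] op 0.0007
  units [ 0.08 -0.08 -0.95] rows>= 1
182 [(123, [0.469, -0.184, 0.105]), (121, [0.469, -0.196, 0.098])]
183 [(125, [0.47, -0.186, 0.1]), (110, [0.471, -0.199, 0.093])]
184 [(126, [0.47, -0.186, 0.097]), (100, [0.473, -0.203, 0.086])]
185 [(125, [0.471, -0.187, 0.093]), (100, [0.471, -0.2, 0.086])]
186 [(132, [0.469, -0.185, 0.092]), (92, [0.471, -0.2, 0.082])]
187 [(130, [0.47, -0.187, 0.087]), (82, [0.472, -0.203, 0.077])]
188 [(97, [0.48, -0.201, 0.071]), (70, [0.473, -0.204, 0.072])]
189 [(49, [0.477, -0.198, 0.071]), (50, [0.472, -0.203, 0.071])]
190 [(43, [-0.122, 0.649, 0.881]), (44, [0.47, -0.201, 0.069])]
191 [(44, [0.47, -0.189, 0.073]), (44, [0.464, -0.193, 0.074])]
192 [(45, [0.467, -0.185, 0.074]), (45, [0.464, -0.193, 0.071])]
193 [(45, [0.464, -0.181, 0.075]), (45, [0.459, -0.187, 0.074])]
```

Contact at 21 N, so the shell is pressed fully shut. It also shows the real fingertip sits about 21 mm above the reported TCP, which I'll allow for. Next I'll raise, turn about 73° so the wide body clears the catch bar, and go to the tail.

Request:
arm_command --series '[{"tx": 0,"ty": 0,"tz": -1,"turn": 0,"hand": 1},{"tx": 0,"ty": 0,"tz": -1,"turn": 0,"hand": 1},{"tx": 0,"ty": 0,"tz": -1,"turn": -1,"hand": 1},{"tx": 0,"ty": 0,"tz": -1,"turn": -1,"hand": 1},{"tx": 0,"ty": 0,"tz": -1,"turn": -1,"hand": 1},{"tx": 0,"ty": 0,"tz": -1,"turn": -1,"hand": 1},{"tx": 0,"ty": 0,"tz": -1,"turn": -1,"hand": 1},{"tx": 0,"ty": 0,"tz": 0,"turn": -1,"hand": 1},{"tx": 0,"ty": 0,"tz": 0,"turn": -1,"hand": 1},{"tx": 0,"ty": 0,"tz": 0,"turn": -1,"hand": 1}]'

```text
t: 9.83
tool_pos: [0.4802, -0.2025, 0.2219]
tcp_rot: [[0.727, 0.687, 0.001], [0.687, -0.727, -0.001], [-0.0, 0.001, -1.0]]
wrist_force: [-0.2, -0.4, 0.5]
opening: 0.0004
finger_force: 0.0
```

Request:
arm_command --series '[{"tx": 0,"ty": 0,"tz": 0,"turn": -1,"hand": 1},{"tx": 0,"ty": 0,"tz": 0,"turn": -1,"hand": 1},{"tx": 0,"ty": 0,"tz": 0,"turn": -1,"hand": 1},{"tx": 0,"ty": 0,"tz": 0,"turn": -1,"hand": 1},{"tx": 0,"ty": 0,"tz": 0,"turn": -1,"hand": 1},{"tx": 0,"ty": 0,"tz": 0,"turn": -1,"hand": 1},{"tx": 0,"ty": 0,"tz": 0,"turn": -1,"hand": 1},{"tx": 0,"ty": 0,"tz": 0,"turn": -1,"hand": 1},{"tx": 0,"ty": 0,"tz": 0,"turn": 0,"hand": 1},{"tx": 0,"ty": 0,"tz": 0,"turn": 0,"hand": 1}]'

```text
t: 10.67
tool_pos: [0.4799, -0.2022, 0.2211]
tcp_rot: [[0.179, 0.984, -0.0], [0.984, -0.179, 0.0], [0.0, -0.0, -1.0]]
wrist_force: [-0.3, 1.0, 0.6]
opening: 0.0005
finger_force: 0.0
```

```bash
python3 -c "
from h import *
print(np.round(state()['joints'],2))
to((.565,.249,.24),)
im,d=grab_frame('side'); P=cloud('side',d)
m=(P[...,0]>.48)&(P[...,0]<.58)&(P[...,1]>-.24)&(P[...,1]<-.14)&(P[...,2]>.05)&(P[...,2]<.09)&(im.mean(-1)<70)
p=P[m]; A=np.c_[p[:,0]-.53,p[:,1]+.19,np.ones(len(p))]; print('shell plane',len(p),np.linalg.lstsq(A,p[:,2],rcond=None)[0])
"
```

```text
[ 1.14  0.36 -0.96  1.84  0.33  1.11 -0.12]
t 10.67 tcp [ 0.4799 -0.2022  0.2211] ydir deg -10.3 zt [-0.  0. -1.] F [-0.3  1.   0.6] op 0.0005
  units [18.37  0.12 -0.75] rows>= 12
shell plane 734 [ 0.00399148 -0.00094634  0.07271541]
```

The shell top is level (slope 0.004 rad), so it is shut. I'll travel to above the tail.

Request:
arm_command --series '[{"tx": 1,"ty": 0,"tz": -0.4,"turn": 0,"hand": 1},{"tx": 1,"ty": 0,"tz": -0.4,"turn": 0,"hand": 1},{"tx": 1,"ty": 0,"tz": 0,"turn": 0,"hand": 1},{"tx": 1,"ty": 0,"tz": 0,"turn": 0,"hand": 1},{"tx": 1,"ty": 0,"tz": 0,"turn": 0,"hand": 1},{"tx": 1,"ty": 0,"tz": 0,"turn": 0,"hand": 1},{"tx": 1,"ty": 0,"tz": 0,"turn": 0,"hand": 1},{"tx": 1,"ty": 0,"tz": 0,"turn": 0,"hand": 1},{"tx": 1,"ty": 0,"tz": 0,"turn": 0,"hand": 1},{"tx": 1,"ty": 0,"tz": 0,"turn": 0,"hand": 1}]'

```text
t: 11.55
tool_pos: [0.5242, 0.045, 0.2413]
tcp_rot: [[0.179, 0.984, 0.0], [0.984, -0.179, -0.0], [-0.0, 0.0, -1.0]]
wrist_force: [0.2, 0.2, 0.1]
opening: 0.0002
finger_force: 0.0
```

Request:
arm_command --series '[{"tx": 1,"ty": 0,"tz": 0,"turn": 0,"hand": 1},{"tx": 1,"ty": 0,"tz": 0,"turn": 0,"hand": 1},{"tx": 1,"ty": 0,"tz": 0,"turn": 0,"hand": 1},{"tx": 1,"ty": 0,"tz": 0,"turn": 0,"hand": 1},{"tx": 1,"ty": 0,"tz": 0,"turn": 0,"hand": 1},{"tx": 1,"ty": 0,"tz": 0,"turn": 0,"hand": 1},{"tx": 0,"ty": 0,"tz": 0,"turn": 0,"hand": 1},{"tx": 0,"ty": 0,"tz": 0,"turn": 0,"hand": 1}]'

```text
t: 12.22
tool_pos: [0.55, 0.1936, 0.2412]
tcp_rot: [[0.174, 0.985, -0.0], [0.985, -0.174, 0.001], [0.001, -0.0, -1.0]]
wrist_force: [-0.9, 0.1, -0.3]
opening: 0.0002
finger_force: 0.0
```

Run:
```python
from h import *
to((.565,.249,.24))
im,d=grab_frame("wrist"); P=cloud("wrist",d); np.savez("w2.npz",im=im,d=d,P=P); cv2.imwrite("pics/w2.png",im)
a=np.radians(-10.5); B=np.array([[np.cos(a),np.sin(a)],[-np.sin(a),np.cos(a)]]); 
L=(P[...,:2]-[.539,.135])@B.T
g=im.mean(-1)
for n,m in(("top",(abs(P[...,2]-.07)<.005)&(g>60)&(abs(L[...,0])<.08)&(L[...,1]<.06)&(L[...,1]>-.07)),("handle",(P[...,2]>.12)&(P[...,2]<.18)&(g<60)&(abs(L[...,0])<.1)&(abs(L[...,1])<.04)),("tail",(P[...,2]>.095)&(P[...,2]<.135)&(L[...,1]>.078)&(L[...,1]<.14)&(abs(L[...,0])<.04))):
    if m.sum()<5: print(n,m.sum()); continue
    q=L[m]; z=P[m][:,2]; print(n,m.sum(),"lo",np.percentile(q,2,0).round(4),"hi",np.percentile(q,98,0).round(4),"z",np.percentile(z,[2,98]).round(3),cv2.minAreaRect((q*1000).astype(np.float32)))
```

```text
t 12.22 tcp [0.55   0.1936 0.2412] ydir deg -10.0 zt [-0.     0.001 -1.   ] F [-0.9  0.1 -0.3] op 0.0002
  units [2.29 0.2  0.05] rows>= 2
top 3289 lo [-0.0634  0.0057] hi [0.0606 0.0521] z [0.068 0.072] ((-1.6118087768554688, 28.81232452392578), (129.84251403808594, 59.796722412109375), 0.9392398595809937)
handle 0
tail 569 lo [-0.0063  0.0785] hi [0.0127 0.1131] z [0.099 0.128] ((3.075993537902832, 95.73793029785156), (19.88716697692871, 34.79555130004883), 0.590189516544342)
```

View pics/w2.png

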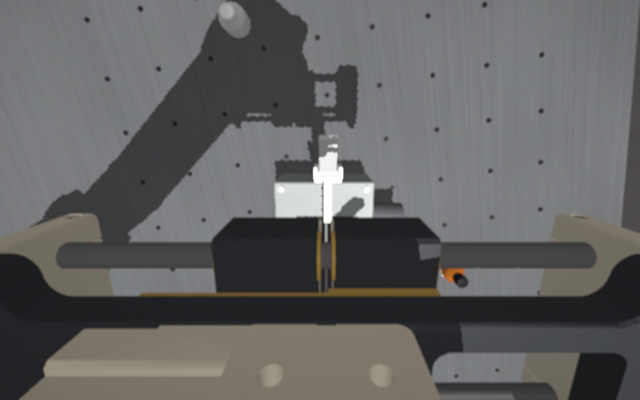

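The wrist view shows the tail at (328,150) just beyond the box at (325,200), in line with the tool's x axis. Its tip is at box y 113 mm, as predicted. I'll move over it and press down.

Request:
arm_command --series '[{"tx": 0.9,"ty": 0.1,"tz": 0,"turn": 0,"hand": 1},{"tx": 0.9,"ty": 0,"tz": 0.5,"turn": 0,"hand": 1},{"tx": 0.5,"ty": 0,"tz": 1,"turn": 0,"hand": 1},{"tx": 0,"ty": 0,"tz": 1,"turn": 0,"hand": 1},{"tx": 0,"ty": 0,"tz": 1,"turn": 0,"hand": 1},{"tx": 0,"ty": 0,"tz": 0.8,"turn": 0,"hand": 1},{"tx": 0,"ty": 0,"tz": 0,"turn": 0,"hand": 1},{"tx": 0,"ty": 0,"tz": 0,"turn": 0,"hand": 1}]'

```text
t: 12.93
tool_pos: [0.5629, 0.2456, 0.133]
tcp_rot: [[0.179, 0.984, -0.002], [0.984, -0.179, -0.002], [-0.002, -0.002, -1.0]]
wrist_force: [-0.3, 0.8, 0.6]
opening: 0.0001
finger_force: 0.0
```

```bash
python3 -c "
from h import *
to((.563,.249,.105),(.563,.249,.031))"
```

```text
t 12.93 tcp [0.5629 0.2456 0.133 ] ydir deg -10.3 zt [-0.002 -0.002 -1.   ] F [-0.3  0.8  0.6] op 0.0001
  units [ 0.14 -0.02  1.12] rows>= 1
  units [0.01 0.01 2.96] rows>= 2
```

Request:
arm_command --series '[{"tx": 0.14,"ty": 0,"tz": 0.5,"turn": 0,"hand": 1},{"tx": 0,"ty": 0,"tz": 0.5,"turn": 0,"hand": 1},{"tx": 0,"ty": 0,"tz": 0.4,"turn": 0,"hand": 1},{"tx": 0,"ty": 0,"tz": 0.4,"turn": 0,"hand": 1},{"tx": 0,"ty": 0,"tz": 0.4,"turn": 0,"hand": 1},{"tx": 0,"ty": 0,"tz": 0.4,"turn": 0,"hand": 1},{"tx": 0,"ty": 0,"tz": 0.4,"turn": 0,"hand": 1},{"tx": 0,"ty": 0,"tz": 0.4,"turn": 0,"hand": 1},{"tx": 0,"ty": 0,"tz": 0.3,"turn": 0,"hand": 1},{"tx": 0,"ty": 0,"tz": 0,"turn": 0,"hand": 1}]'

```text
t: 13.77
tool_pos: [0.5628, 0.2497, 0.0389]
tcp_rot: [[0.177, 0.984, -0.003], [0.984, -0.177, -0.002], [-0.002, -0.002, -1.0]]
wrist_force: [0.2, -0.0, 0.1]
opening: 0.0003
finger_force: 0.0
```

```bash
python3 -c "
from h import *
to((.563,.249,.031))"
```

```text
t 13.77 tcp [0.5628 0.2497 0.0389] ydir deg -10.2 zt [-0.003 -0.002 -1.   ] F [ 0.2 -0.   0.1] op 0.0003
  units [-0.03  0.02  0.32] rows>= 1
```

```bash
cat >> h.py <<'E'
def catch(n="side"):
    im,d=grab_frame(n); P=cloud(n,d); a=np.radians(-10.2); B=np.array([[np.cos(a),np.sin(a)],[-np.sin(a),np.cos(a)]])
    L=np.concatenate([(P[...,:2]-[.537,.1355])@B.T,P[...,2:]],-1)
    return im,d,L
E
python3 - <<'E'
from h import *
to((.563,.249,.031))
for n in("side","scene"):
    im,d,L=catch(n); m=(d>0)&(L[...,2]>.03)&(abs(L[...,0]-.005)<.03)&(L[...,1]>-.05)&(L[...,1]<.15)&(im.mean(-1)>100)
    q=L[m]
    for y in np.arange(-.02,.15,.01):
        w=q[abs(q[:,1]-y)<.005]
        if len(w): print(n,round(y,3),len(w),"z",w[:,2].min().round(3),w[:,2].max().round(3),"x",np.median(w[:,0]).round(3))
    cv2.imwrite(f"pics/k_{n}.png",cv2.resize(im[150:300,200:330] if n=="side" else im[120:250,310:440],(390,420)))
cv2.imwrite("pics/k.png",np.hstack([cv2.imread("pics/k_side.png"),cv2.imread("pics/k_scene.png")]))
E
```

```text
t 13.77 tcp [0.5628 0.2497 0.0389] ydir deg -10.2 zt [-0.003 -0.002 -1.   ] F [ 0.2 -0.   0.1] op 0.0003
  units [-0.03  0.02  0.32] rows>= 1
side -0.02 79 z 0.068 0.077 x 0.004
side -0.01 52 z 0.069 0.082 x 0.004
side 0.0 101 z 0.071 0.126 x 0.022
side 0.01 49 z 0.069 0.122 x 0.006
side 0.02 68 z 0.069 0.55 x -0.0
side 0.03 88 z 0.069 0.549 x 0.0
side 0.04 60 z 0.07 0.545 x -0.01
side 0.05 40 z 0.033 0.539 x -0.019
side 0.06 108 z 0.032 0.532 x 0.002
side 0.07 77 z 0.115 0.525 x -0.0
side 0.08 92 z 0.228 0.517 x -0.01
side 0.09 238 z 0.227 0.509 x -0.018
side 0.1 167 z 0.22 0.5 x -0.016
side 0.11 135 z 0.244 0.494 x 0.008
side 0.12 86 z 0.242 0.488 x 0.01
side 0.13 107 z 0.065 0.484 x 0.007
side 0.14 413 z 0.168 0.478 x -0.021
scene -0.02 284 z 0.065 0.569 x -0.011
scene -0.01 303 z 0.065 0.567 x -0.007
scene 0.0 270 z 0.068 0.562 x -0.003
scene 0.01 275 z 0.067 0.557 x -0.001
scene 0.02 298 z 0.066 0.553 x 0.004
scene 0.03 334 z 0.064 0.547 x 0.01
scene 0.04 335 z 0.065 0.541 x 0.016
scene 0.05 367 z 0.064 0.532 x 0.021
scene 0.06 443 z 0.056 0.528 x 0.022
scene 0.07 291 z 0.055 0.52 x 0.024
scene 0.08 556 z 0.056 0.513 x 0.013
scene 0.09 384 z 0.063 0.504 x 0.026
scene 0.1 123 z 0.053 0.495 x 0.013
scene 0.11 99 z 0.052 0.487 x 0.013
scene 0.12 33 z 0.073 0.485 x -0.007
scene 0.13 75 z 0.072 0.48 x 0.001
scene 0.14 97 z 0.164 0.475 x 0.021
```

View pics/k.png

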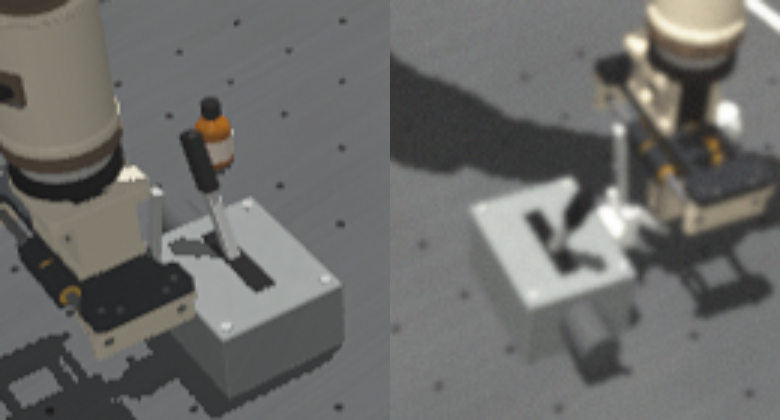

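Both views show the bar now upright at (155,215) and (620,160), the lever free, and the tail pointing down. I'll press on gently until it reaches the stop.

Request:
arm_command --series '[{"tx": 0,"ty": 0,"tz": 0.12,"turn": 0,"hand": 1},{"tx": 0,"ty": 0,"tz": 0.12,"turn": 0,"hand": 1},{"tx": 0,"ty": 0,"tz": 0,"turn": 0,"hand": 1},{"tx": 0,"ty": 0,"tz": 0,"turn": 0,"hand": 1}]'

```text
t: 14.2
tool_pos: [0.564, 0.2512, 0.0354]
tcp_rot: [[0.176, 0.984, 0.0], [0.984, -0.176, 0.0], [0.0, 0.0, -1.0]]
wrist_force: [0.2, -0.3, -0.3]
opening: 0.0005
finger_force: 0.2
```

```bash
python3 -c "
from h import *
to((.563,.249,.031))"
```

```text
t 14.2 tcp [0.564  0.2512 0.0354] ydir deg -10.2 zt [ 0.  0. -1.] F [ 0.2 -0.3 -0.3] op 0.0005
  units [-0.09 -0.02  0.18] rows>= 1
```

Request:
arm_command --series '[{"tx": -0.1,"ty": 0,"tz": 0.12,"turn": 0,"hand": 1},{"tx": 0,"ty": 0,"tz": 0.12,"turn": 0,"hand": 1},{"tx": 0,"ty": 0,"tz": 0.1,"turn": 0,"hand": 1},{"tx": 0,"ty": 0,"tz": 0,"turn": 0,"hand": 1},{"tx": 0,"ty": 0,"tz": 0,"turn": 0,"hand": 1}]'

```text
t: 14.62
tool_pos: [0.5653, 0.2518, 0.0297]
tcp_rot: [[0.175, 0.984, 0.005], [0.984, -0.175, 0.004], [0.005, 0.004, -1.0]]
wrist_force: [-0.3, 2.7, 13.3]
opening: 0.0004
finger_force: 5.7
```

```bash
python3 -c "
from h import *
to((.563,.249,.031))"
```

```text
t 14.62 tcp [0.5653 0.2518 0.0297] ydir deg -10.1 zt [ 0.005  0.004 -1.   ] F [-0.3  2.7 13.3] op 0.0004
  units [-0.13 -0.07 -0.05] rows>= 1
```

The catch is on its stop (13 N). I'll raise and go behind the lever to hook it.

Request:
arm_command --series '[{"tx": 0,"ty": 0,"tz": -1,"turn": 0,"hand": 1},{"tx": 0,"ty": 0,"tz": -1,"turn": 0,"hand": 1},{"tx": 0,"ty": 0,"tz": -1,"turn": 0,"hand": 1},{"tx": 0,"ty": 0,"tz": -1,"turn": 0,"hand": 1},{"tx": 0,"ty": 0,"tz": -1,"turn": 0,"hand": 1},{"tx": 0,"ty": 0,"tz": -1,"turn": 0,"hand": 1},{"tx": 0,"ty": 0,"tz": -1,"turn": 0,"hand": 1},{"tx": 0,"ty": 0,"tz": -1,"turn": 0,"hand": 1},{"tx": 0,"ty": 0,"tz": -0.6,"turn": 0,"hand": 1},{"tx": 0,"ty": 0.5,"tz": 0,"turn": 0,"hand": 1}]'

```text
t: 15.45
tool_pos: [0.5753, 0.2489, 0.2461]
tcp_rot: [[0.174, 0.985, 0.005], [0.985, -0.174, 0.002], [0.003, 0.004, -1.0]]
wrist_force: [0.9, 0.4, 0.2]
opening: 0.0007
finger_force: 0.0
```

```bash
python3 -c "
from h import *
to((.6305,.1187,.24),(.6305,.1187,.114))
im,d,L=catch('scene'); m=(d>0)&(abs(L[...,0]-.005)<.02)&(L[...,1]>.04)&(L[...,1]<.09)&(L[...,2]>.1)&(L[...,2]<.19)&(im.mean(-1)>90)
q=L[m]; print(len(q), 'y=az+b', np.polyfit(q[:,2],q[:,1],1), q[:,2].max())"
```

```text
t 15.45 tcp [0.5753 0.2489 0.2461] ydir deg -10.0 zt [ 0.005  0.002 -1.   ] F [0.9 0.4 0.2] op 0.0007
  units [-4.74  3.08  0.24] rows>= 4
  units [-0.01 -0.02  5.04] rows>= 4
89 y=az+b [-0.0548514  0.0721671] 0.17460400264321985
```

The bar is upright (about 1.5 rad, top at z 0.175), so the catch is fully flipped.

Request:
arm_command --series '[{"tx": -0.5,"ty": 0.8,"tz": 0,"turn": 0,"hand": 1},{"tx": -0.8,"ty": 0.8,"tz": 0,"turn": 0,"hand": 1},{"tx": -0.9,"ty": 0.8,"tz": 0,"turn": 0,"hand": 1},{"tx": -0.9,"ty": 0.6,"tz": 0,"turn": 0,"hand": 1},{"tx": -0.9,"ty": 0,"tz": 0,"turn": 0,"hand": 1},{"tx": -0.7,"ty": 0,"tz": 0,"turn": 0,"hand": 1},{"tx": 0,"ty": 0,"tz": 0,"turn": 0,"hand": 1},{"tx": 0,"ty": 0,"tz": 0,"turn": 0,"hand": 1}]'

```text
t: 16.17
tool_pos: [0.6284, 0.1157, 0.2407]
tcp_rot: [[0.179, 0.984, -0.002], [0.984, -0.179, -0.001], [-0.001, -0.001, -1.0]]
wrist_force: [-0.7, 0.3, 0.1]
opening: 0.0005
finger_force: 0.0
```

```bash
python3 -c "
from h import *
to((.6305,.1187,.24),(.6305,.1187,.114))"
```

```text
t 16.17 tcp [0.6284 0.1157 0.2407] ydir deg -10.3 zt [-0.002 -0.001 -1.   ] F [-0.7  0.3  0.1] op 0.0005
  units [0.13 0.06 0.03] rows>= 1
  units [0.01 0.01 5.04] rows>= 4
```

Request:
arm_command --series '[{"tx": 0.12,"ty": 0.1,"tz": 0,"turn": 0,"hand": 1},{"tx": 0,"ty": 0,"tz": 0.8,"turn": 0,"hand": 1},{"tx": 0,"ty": 0,"tz": 0.8,"turn": 0,"hand": 1},{"tx": 0,"ty": 0,"tz": 0.8,"turn": 0,"hand": 1},{"tx": 0,"ty": 0,"tz": 0.8,"turn": 0,"hand": 1},{"tx": 0,"ty": 0,"tz": 0.8,"turn": 0,"hand": 1},{"tx": 0,"ty": 0,"tz": 0.8,"turn": 0,"hand": 1},{"tx": 0,"ty": 0,"tz": 0.2,"turn": 0,"hand": 1},{"tx": 0,"ty": 0,"tz": 0,"turn": 0,"hand": 1},{"tx": 0,"ty": 0,"tz": 0,"turn": 0,"hand": 1}]'

```text
t: 17.0
tool_pos: [0.6319, 0.1217, 0.1174]
tcp_rot: [[0.175, 0.985, 0.0], [0.985, -0.175, 0.001], [0.001, 0.0, -1.0]]
wrist_force: [0.4, 0.9, 0.2]
opening: 0.0005
finger_force: 0.0
```

```bash
python3 -c "
from h import *
to((.6305,.1187,.114),(.537,.1355,.114))
for n in('scene','side'):
    im,d,L=catch(n); g=im.mean(-1)
    m=(d>0)&(L[...,2]>.125)&(L[...,2]<.18)&(abs(L[...,1])<.03)&(L[...,0]>.0)&(L[...,0]<.12)
    for k,mm in(('handle',m&(g<60)),('finger',m&(g>85))):
        q=L[mm]; print(n,k,len(q),np.percentile(q,3,0).round(3) if len(q) else '',np.percentile(q,97,0).round(3) if len(q) else '')
"
```

```text
t 17.0 tcp [0.6319 0.1217 0.1174] ydir deg -10.1 zt [ 0.     0.001 -1.   ] F [0.4 0.9 0.2] op 0.0005
  units [-0.13 -0.03  0.13] rows>= 1
  units [ 0.01 -3.8  -0.  ] rows>= 3
scene handle 48 [ 0.041 -0.008  0.127] [0.063 0.    0.159]
scene finger 99 [ 0.083 -0.01   0.142] [0.116 0.002 0.178]
side handle 140 [ 0.032 -0.004  0.129] [0.056 0.008 0.168]
side finger 88 [ 0.049 -0.004  0.144] [0.113 0.015 0.178]
```

Request:
arm_command --series '[{"tx": -0.1,"ty": 0,"tz": 0.3,"turn": 0,"hand": 1},{"tx": 0,"ty": -0.4,"tz": 0.1,"turn": 0,"hand": 1},{"tx": 0,"ty": -0.4,"tz": 0,"turn": 0,"hand": 1},{"tx": 0,"ty": -0.4,"tz": 0,"turn": 0,"hand": 1},{"tx": 0,"ty": -0.4,"tz": 0,"turn": 0,"hand": 1},{"tx": 0,"ty": -0.4,"tz": 0,"turn": 0,"hand": 1},{"tx": 0,"ty": -0.4,"tz": 0,"turn": 0,"hand": 1},{"tx": 0,"ty": 0,"tz": 0,"turn": 0,"hand": 1},{"tx": 0,"ty": 0,"tz": 0,"turn": 0,"hand": 1}]'

```text
t: 17.85
tool_pos: [0.5742, 0.1285, 0.1085]
tcp_rot: [[0.177, 0.984, 0.005], [0.984, -0.177, 0.001], [0.001, 0.005, -1.0]]
wrist_force: [5.0, 0.2, 5.3]
opening: 0.0002
finger_force: 2.4
```

```bash
cat > lv.py <<'E'
from h import *
to((.539,.135,.108))
for n in('scene','side'):
    im,d,L=catch(n); g=im.mean(-1)
    m=(d>0)&(L[...,2]>.115)&(L[...,2]<.185)&(abs(L[...,1])<.03)&(abs(L[...,0])<.12)&(g<60)
    q=L[m]
    if len(q)>5: print(n,len(q),'mean',q.mean(0).round(3),np.percentile(q,3,0).round(3),np.percentile(q,97,0).round(3),'lean',np.arctan2(q[:,0].mean(),q[:,2].mean()-.045).round(3))
print(state()['finger_force'])
E
python3 lv.py
```

```text
t 17.85 tcp [0.5742 0.1285 0.1085] ydir deg -10.2 zt [ 0.005  0.001 -1.   ] F [5.  0.2 5.3] op 0.0002
  units [ 0.01 -1.43  0.01] rows>= 1
side 33 mean [0.001 0.003 0.141] [-0.003 -0.002  0.133] [0.007 0.008 0.151] lean 0.008
2.4218774400651455
```

The lever follows, with about 5 N. I'll pull on to the stop.

Request:
arm_command --series '[{"tx": 0,"ty": -0.4,"tz": 0,"turn": 0,"hand": 1},{"tx": 0,"ty": -0.4,"tz": 0,"turn": 0,"hand": 1},{"tx": 0,"ty": -0.4,"tz": 0,"turn": 0,"hand": 1},{"tx": 0,"ty": -0.3,"tz": 0,"turn": 0,"hand": 1},{"tx": 0,"ty": 0,"tz": 0,"turn": 0,"hand": 1},{"tx": 0,"ty": 0,"tz": 0,"turn": 0,"hand": 1}]'

```text
t: 18.45
tool_pos: [0.5366, 0.1344, 0.1067]
tcp_rot: [[0.177, 0.984, 0.002], [0.984, -0.177, 0.0], [0.001, 0.002, -1.0]]
wrist_force: [6.7, 0.4, -0.9]
opening: 0.0003
finger_force: 3.5
```

```bash
python3 lv.py
```

```text
t 18.45 tcp [0.5366 0.1344 0.1067] ydir deg -10.2 zt [ 0.002  0.    -1.   ] F [ 6.7  0.4 -0.9] op 0.0003
  units [ 0.04  0.09 -0.05] rows>= 1
side 26 mean [-0.025  0.005  0.138] [-0.032 -0.002  0.13 ] [-0.017  0.008  0.154] lean -0.265
3.5113522969186306
```

Request:
arm_command --series '[{"tx": 0,"ty": -0.12,"tz": 0,"turn": 0,"hand": 1},{"tx": 0,"ty": -0.12,"tz": 0,"turn": 0,"hand": 1},{"tx": 0,"ty": 0,"tz": 0,"turn": 0,"hand": 1},{"tx": 0,"ty": 0,"tz": 0,"turn": 0,"hand": 1}]'

```text
t: 18.88
tool_pos: [0.5327, 0.135, 0.1068]
tcp_rot: [[0.178, 0.984, 0.005], [0.984, -0.178, 0.001], [0.002, 0.005, -1.0]]
wrist_force: [11.9, 0.0, -4.5]
opening: 0.0005
finger_force: 4.8
```

```bash
python3 lv.py
```

```text
t 18.88 tcp [0.5327 0.135  0.1068] ydir deg -10.3 zt [ 0.005  0.001 -1.   ] F [11.9  0.  -4.5] op 0.0005
  units [ 0.05  0.25 -0.05] rows>= 1
side 28 mean [-0.03   0.005  0.138] [-0.036 -0.001  0.126] [-0.023  0.009  0.152] lean -0.308
4.7896043211221695
```

At the stop: lean 0.31 rad and the force is rising. One more small push and a hold, then a final check.

Request:
arm_command --series '[{"tx": 0,"ty": -0.1,"tz": 0,"turn": 0,"hand": 1},{"tx": 0,"ty": 0,"tz": 0,"turn": 0,"hand": 1},{"tx": 0,"ty": 0,"tz": 0,"turn": 0,"hand": 1},{"tx": 0,"ty": 0,"tz": 0,"turn": 0,"hand": 1},{"tx": 0,"ty": 0,"tz": 0,"turn": 0,"hand": 1},{"tx": 0,"ty": 0,"tz": 0,"turn": 0,"hand": 1}]'

```text
t: 19.48
tool_pos: [0.5325, 0.135, 0.1071]
tcp_rot: [[0.179, 0.984, 0.008], [0.984, -0.179, 0.001], [0.003, 0.008, -1.0]]
wrist_force: [16.5, -1.9, -6.8]
opening: 0.0006
finger_force: 6.8
```

```bash
python3 lv.py; python3 -c "
from h import *
a=[]
for n in('side','scene'):
    im,d,L=catch(n); m=(d>0)&(abs(L[...,0]-.005)<.02)&(L[...,1]>.045)&(L[...,1]<.09)&(L[...,2]>.1)&(L[...,2]<.178)&(im.mean(-1)>90)
    q=L[m]; print(n,len(q), np.polyfit(q[:,2],q[:,1],1) if len(q)>5 else '')
    a.append(im[120:290,190:450] if n=='side' else im[130:300,180:440])
cv2.imwrite('pics/end.png',np.hstack([cv2.resize(x,(390,255)) for x in a]))
"
```

```text
t 19.48 tcp [0.5325 0.135  0.1071] ydir deg -10.3 zt [ 0.008  0.001 -1.   ] F [16.5 -1.9 -6.8] op 0.0006
  units [ 0.05  0.26 -0.03] rows>= 1
side 29 mean [-0.029  0.006  0.139] [-0.035 -0.001  0.127] [-0.022  0.008  0.155] lean -0.305
6.751397252082825
side 135 [-0.07819555  0.07913132]
scene 19 [-0.03469002  0.07038216]
```

View pics/end.png

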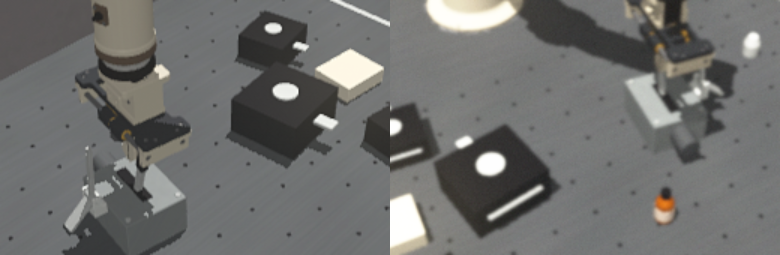

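The final views show the chamber shut at (285,110), the catch bar upright and its tail down at (80,200), the lever held at its stop at (140,170), and the bystanders where they were.

```bash
python3 -c "
from rig import *
print(sign_off())"
```

```text
the job is handed in; nothing more can be done
None
```

The job is handed in at about 20 s with the chamber shut, the catch flipped to its stop, the lever hooked by the closed fingers and held at its stop (wrist force about 17 N), and no bystander seen to have moved; the hand-in gave no verdict.

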